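Sort the loose labware into the bench trays

ROBOT

A 7-joint arm with a two-finger parallel gripper is mounted at the origin on a cart in front of the work surface, level with it; the furniture and walls round the work are solid. World frame = base frame: x ahead of the robot, y to its left, z up, the work surface at z = 0. Lengths are in m, angles in rad, forces in N, time in s.
With the tool pointing down it reaches from about 0.35 to 0.9 m from the base axis. Payload 8.1 kg.
Tool frame: the origin (TCP) lies midway between the tips of the shut fingers; the grasp point (between the pads) lies 19 mm behind it; x points along the fingers, z is the direction in which the jaws open and shut, and the axes are right-handed (so a half turn about x gives the same grasp; the last joint's range is limited). The gripper opens to 92 mm and grips with 3 to 60 N. Pads are 19 mm wide; open, the fingers measure 130 mm over their backs; the gripper's body (75 mm by 190 mm) begins 47 mm behind the grasp point.
Start: joints at [-1.223, 0.434, 0.025, 1.573, -0.012, 1.134, -0.075], TCP at [0.272, 0.563, 0.227] pointing down, gripper open.
Joint ranges: [-2.62, 2.62], [-0.44, 2.09], [-1.27, 1.32], [0.08, 2.57], [-1.32, 4.46], [0.12, 2], [-2.74, 2.74]. Speed limits (rad/s): [2.22, 2.22, 3.01, 3.01, 3.14, 3.14, 3.14].

INTERFACE

Orientations are given as a rotation vector (axis times angle).
In Python, from cell import arm, optics, finder gives the robot as it stands.
- The arm moves only by the tool send_rows, never from a script. Its argument "rows" is a list that holds one entry, the list of rows, each a list of 7 numbers: the shift along the tool's x, y, z in mm, then the turn, a rotation vector about the tool's x, y, z in degrees, then the opening in per cent of the stroke, from 0 (shut) to 100 (fully open). A call has exactly 8 rows; each row is the pose to reach, as a shift and turn from the pose commanded when the call began, along the tool's axes at that moment; what a row does not reach only later rows make up. A row lasts 1/10 s, in which the tool goes at most 50 mm and 8.59 degrees, less where a joint would pass 70% of its speed; a pose out of reach is approached as far as the arm can. A call with a gripper value outside its range is refused whole. The fingers move at their own pace and stop on an object; "grip_force" is the grip in N (left out, the last holds). Time passes only in rows, so rows that repeat a pose let the fingers close, or fill a call up. It gives the time, the measured TCP pose, the force and the opening at its end, in the units of the state.
- arm.observe(): the state, without advancing time (a new reading comes with each control period).
- optics.get_image(name): name is "side" or "top" or "wrist"; returns (picture, depth): 384x512x3 uint8, red, green, blue; 384x512 float32, m along the optical axis (not along the pixel's ray), 0 where there is no reading.
- optics.get_calibration(name): a dict with "camera_matrix" (3x3 intrinsics, pixels), "position" and "orientation" of the camera in the world; the wrist camera has in their place "T_tool_cam" (4x4, takes a point from camera to tool coordinates, whose origin is the TCP and whose axes are the tool frame's). Camera axes: x right, y up, looking along -z (the intrinsics and any distortion apply to the point x, -y, -z); pixel columns grow to the right and rows downward; lengths in m; the calibration is good to about 2 mm. A picture is of the moment at which its call begins: read the wrist's pose just before it. get_calibration takes no time and is no camera call.
- arm.sign_off(): hands the job in, once; it reports no verdict.
Trained networks look in the newest picture that a camera, given by its name, has taken for a name from the list of things; names that differ only in an ending like _2 or _b are one class to them, and where a whole thing is asked for, a point or a joint stands for the part that bears it (a point fixed in the world has none). Each returns a list of dicts, best first, with "confidence" (0 to 1); they miss things now and then, are a little off and sometimes report something else, mostly with a low value. They report only what shows in the picture. A call takes as long as a camera call. They do not tell look-alikes from the thing itself.
- finder.search_frame(camera, thing): "bbox" ([left, top, width, height] in pixels, round what is visible of it).
- finder.regions_of(camera, thing): "region" (384x512 bool, what is visible of it) and "bbox" ([left, top, width, height] in pixels, round what is visible of it).
- finder.place_of(camera, thing): "xy" ([column, row] in pixels: a listed point, or the origin of a listed thing).
The state is a dict: "clock": time; "joints": joint angles; "dq": joint speeds; "joint_efforts": joint torques, N m; "position": TCP position; "ee_rot": TCP orientation; "force": force on the tool from outside, world axes, zero at the start; "ft_torque": the same for the moment, N m; "width": opening from 0.0 (shut) to 1.0 (fully open).
Only numpy, scipy, OpenCV 4.12 (cv2) and the standard library are available. Lean on these libraries where they do the work, as an engineer would, in place of code of your own. Each camera call takes 0.05 s, during which the arm holds its last target.

TASK

Sort the labware lying loose on the bench into the three trays: the red and the cream culture dish flat and side by side in the black tray, the lying sample tube lengthwise in the green tray, and the two blue screw caps in the yellow tray, one flat in each of its two bays. Leave the timer and the blender cup where they stand.

Things in the scene. Friction and masses are not known exactly. Their poses are not given: they have to be found in the camera images.
- red_dish: covered culture dish, dark red all over, flat round disc 62 mm in diameter and 16 mm high, loose, about 25 g, lying flat on the bench at the start; the widest part is the lid, from 4 to 16 mm above the underside; origin at the centre of its underside, z up
- cream_dish: covered culture dish, cream coloured all over, flat round disc 62 mm in diameter and 16 mm high, loose, about 25 g, lying flat on the bench at the start; the widest part is the lid, from 4 to 16 mm above the underside; origin at the centre of its underside, z up
- sample_tube: capped clear sample tube with pale contents, lying on the bench, loose, about 20 g; 114 mm long along its y. Its body is 14 mm wide and 15 mm high and runs from y = -41 mm to the pointed end at y = +57 mm; its blue cap, 20 mm wide and 21 mm high, is at y = -56 to -43 mm. Origin under the middle of its length, at its underside; z up; grasp the body across its x
- cap_1: loose blue ribbed screw cap, 22 mm in diameter and 14 mm high, about 12 g, standing flat on the bench; the other one is just like it and either may go in either bay; origin at the centre of its underside, z up
- cap_2: loose blue ribbed screw cap, 22 mm in diameter and 14 mm high, about 12 g, standing flat on the bench; the other one is just like it and either may go in either bay; origin at the centre of its underside, z up
- dish_tray: Black tray for the culture dishes: fixed shallow open tray, outside 122 (its x) x 162 (its y) x 20 mm high (a rolled rim adds 3 mm), walls and floor 3 mm thick, blank paper label on its front (-x) long side; origin at the centre of its underside, so its floor is 3 mm above the origin; z up. One undivided space, 116 x 156 mm inside
- cap_tray: Yellow tray for the screw caps: fixed shallow open tray, outside 122 (its x) x 162 (its y) x 20 mm high (a rolled rim adds 3 mm), walls and floor 3 mm thick, blank paper label on its front (-x) long side; origin at the centre of its underside, so its floor is 3 mm above the origin; z up. A thin wall along its x at y = 0, as high as the outer walls, parts it into two bays, each 116 (x) x about 76 mm (y), centred at y = +40 and y = -40 mm
- tube_tray: Green tray for the sample tube: fixed shallow open tray, outside 122 (its x) x 162 (its y) x 20 mm high (a rolled rim adds 3 mm), walls and floor 3 mm thick, blank paper label on its front (-x) long side; origin at the centre of its underside, so its floor is 3 mm above the origin; z up. One undivided space, 116 x 156 mm inside
- timer: bystander: small white bench timer with three keys, 62 x 68 x 20 mm, at the left of the trays; origin at the centre of its underside; to be left alone
- cup: bystander: blender cup with a white blade head, 99 mm in diameter and 134 mm high, standing at the far right of the work; origin at the centre of its underside; to be left alone
Not all that is in view belongs to the job. Of the things shaped like the red_dish, the red one is meant. Of the things that look like the cream_dish, the smaller one is meant.

How it is judged:
By the outcome, as a careful person would: the job done as asked, in the order asked, and still so for the second after the job is handed in, with the robot touching nothing.
It also fails if it takes over 102 s, if anything falls off the work surface, if the arm or the gripper's body presses on something with over 40 N, if the wrist force passes 120 N, or if a joint passes its speed limit or range.

## Working session

There is one attempt and no reset: what is moved stays moved. The work goes in short steps, Python scripts to look and compute and a tool call to move; the robot and the scene stay as the last step left them, time stands still between calls to the robot, and variables do not carry over. Pictures are saved under pics/ and viewed, and the job is handed in when it is done.

Besides the shell and the picture viewer there is one more tool, called after "Emit:" as name([rows], argument=value, ...), one row to a line, values as JSON. send_rows: Moves the arm, as the interface text tells. Its arguments: {"type":"object","properties":{"rows":{"type":"array"},"grip_force":{"type":"number"}},"required":["rows"]}

```bash
ls -la; mkdir -p pics; cat > h.py <<'E'
import numpy as np, cv2, json
from scipy.spatial.transform import Rotation as R
from cell import arm, optics, finder
def campose(name, st=None):
    c=optics.get_calibration(name)
    K=np.array(c["camera_matrix"],float)
    if "T_tool_cam" in c:
        T=np.eye(4);T[:3,:3]=R.from_rotvec(st["ee_rot"]).as_matrix();T[:3,3]=st["position"]
        T=T@np.array(c["T_tool_cam"])
    else:
        o=np.array(c["orientation"],float);T=np.eye(4)
        T[:3,:3]=o if o.shape==(3,3) else R.from_rotvec(o).as_matrix()
        T[:3,3]=c["position"]
    return K,T,c
def cloud(depth,K,T):
    h,w=depth.shape;u,v=np.meshgrid(np.arange(w),np.arange(h))
    z=depth
    P=np.stack([(u-K[0,2])/K[0,0]*z,-(v-K[1,2])/K[1,1]*z,-z],-1)
    return P@T[:3,:3].T+T[:3,3]
def save(img,n): cv2.imwrite(f"pics/{n}.png",cv2.cvtColor(img,cv2.COLOR_RGB2BGR))
E
python3 - <<'E'
from h import *
s=arm.observe();print(s)
for n in("top","side","wrist"):
    print(n,optics.get_calibration(n))
    img,d=optics.get_image(n);save(img,n+"0");np.savez(n+"0",img=img,d=d)
E
```

```text
total 12
drwxr-xr-x  3 agent agent 4096 Dec  6 13:24 .
drwxr-xr-x 23 root  root  4096 Dec  6 13:24 ..
drwxr-xr-x  2 agent agent 4096 Dec  6 13:24 pics
{'clock': 0.0, 'joints': array([-1.22259835,  0.43517955,  0.02497413,  1.57411029, -0.01158381,
        1.13398371, -0.07509374]), 'dq': array([ 7.84606393e-05, -3.22509219e-03, -4.92509165e-04, -1.51498406e-05,
       -8.03008402e-04, -7.02998325e-04, -1.82576815e-03]), 'joint_efforts': array([-1.01936777e-03, -6.67845011e+01,  9.84970629e-01, -3.14467585e+01,
       -6.04436500e-02,  4.32185177e-02,  2.13864505e-04]), 'position': array([0.2721365 , 0.5620734 , 0.22596686]), 'ee_rot': array([-0.8719453 ,  1.39062841,  0.87039965]), 'force': array([-0.44729697, -0.81844914, -0.92730213]), 'ft_torque': array([-0.00414097, -0.02999878, -0.04337622]), 'width': 0.9996365286320338}
top {'camera_matrix': array([[439.13358107,   0.        , 250.14494314],
       [  0.        , 439.13358107, 198.75453868],
       [  0.        ,   0.        ,   1.        ]]), 'position': array([ 0.04841409, -0.25588548,  1.44975945]), 'orientation': array([ 0.
[... 173 characters left out ...]
0.        ,   0.        ,   1.        ]]), 'position': array([-0.19917624, -1.61383599,  1.12860734]), 'orientation': array([ 0.97961521, -0.20267137, -0.34049352])}
wrist {'camera_matrix': array([[332.54965071,   0.        , 258.70320138],
       [  0.        , 332.54965071, 187.16286434],
       [  0.        ,   0.        ,   1.        ]]), 'T_tool_cam': array([[-1.08705809e-03,  2.58713813e-01, -9.65953405e-01,
        -1.58193176e-01],
       [ 5.91534756e-04,  9.65953974e-01,  2.58713299e-01,
         7.01832045e-02],
       [ 9.99999234e-01, -2.90158627e-04, -1.20308630e-03,
         7.76759476e-04],
       [ 0.00000000e+00,  0.00000000e+00,  0.00000000e+00,
         1.00000000e+00]])}
```

View pics/top0.png

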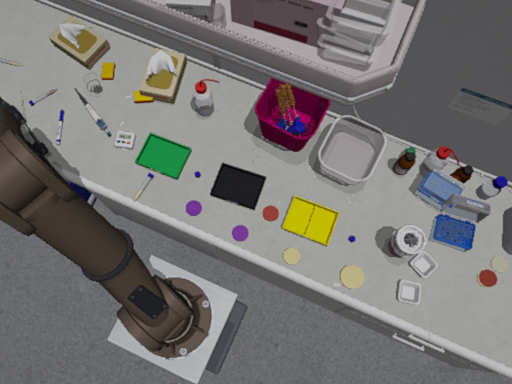

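View pics/side0.png

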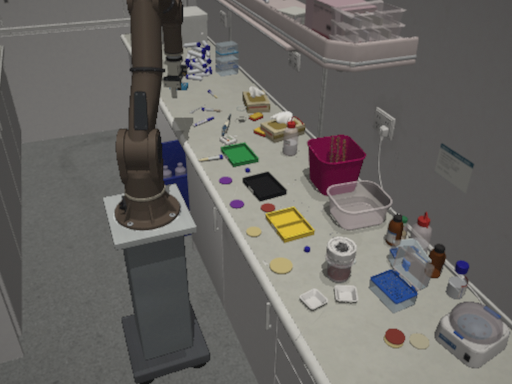

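View pics/wrist0.png

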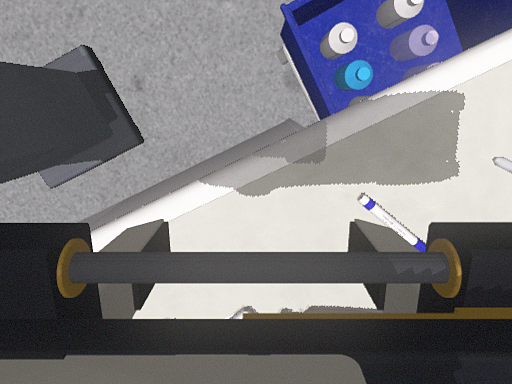

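Top view: trays are green (163,156), black (238,186) and yellow (310,221). The red dish is at (271,213), the small cream one at (291,256) and the big cream one at (352,277). Caps are at (198,174) and (352,239), and the tube looks to be at (144,186). Next I run the networks and measure.

```bash
python3 - <<'E'
from h import *
K,T,c=campose("top")
z=np.load("top0.npz");img,d=z["img"],z["d"]
C=cloud(d,K,T)
np.save("topC.npy",C)
for n in ["red_dish","cream_dish","sample_tube","cap_1","dish_tray","cap_tray","tube_tray","timer","cup"]:
    for r in finder.regions_of("top",n):
        m=r["region"]; P=C[m&(d>0)]
        print(n,round(r["confidence"],2),[int(x) for x in r["bbox"]],m.sum(),"c",np.median(P,0).round(3),"mid",((P.min(0)+P.max(0))/2).round(3),"ext",np.ptp(P,0).round(3))
crop=img[120:300,100:400]; save(cv2.resize(crop,None,fx=2.6,fy=2.6,interpolation=cv2.INTER_CUBIC),"top_crop")
E
```

```text
red_dish 0.66 [261, 205, 18, 14] 210 c [ 0.443 -0.149  0.005] mid [ 0.443 -0.149  0.003] ext [0.055 0.056 0.021]
red_dish 0.63 [186, 200, 14, 18] 175 c [0.352 0.099 0.005] mid [0.352 0.1   0.006] ext [0.052 0.051 0.016]
red_dish 0.46 [231, 223, 17, 17] 222 c [ 0.338 -0.083  0.005] mid [ 0.339 -0.083  0.004] ext [0.055 0.058 0.016]
cream_dish 0.62 [340, 263, 22, 23] 449 c [ 0.354 -0.476  0.007] mid [ 0.356 -0.477  0.005] ext [0.081 0.075 0.023]
cream_dish 0.59 [285, 247, 15, 16] 226 c [ 0.335 -0.272  0.005] mid [ 0.336 -0.272  0.005] ext [0.055 0.055 0.017]
cap_1 0.37 [209, 159, 58, 50] 1670 c [ 0.488 -0.009  0.003] mid [ 0.491 -0.008  0.011] ext [0.148 0.171 0.038]
dish_tray 0.95 [209, 160, 57, 49] 1702 c [ 0.488 -0.007  0.004] mid [ 0.485 -0.006  0.011] ext [0.137 0.178 0.038]
cap_tray 0.77 [281, 195, 58, 49] 1818 c [ 0.476 -0.283  0.003] mid [ 0.476 -0.283  0.01 ] ext [0.137 0.172 0.04 ]
tube_tray 0.63 [136, 132, 56, 45] 1673 c [0.483 0.285 0.004] mid [0.485 0.287 0.012] ext [0.138 0.182 0.04 ]
timer 0.69 [113, 129, 22, 20] 318 c [0.476 0.434 0.017] mid [0.478 0.439 0.01 ] ext [0.07  0.084 0.033]
timer 0.27 [261, 204, 15, 18] 203 c [ 0.442 -0.148  0.005] mid [ 0.442 -0.147  0.003] ext [0.055 0.053 0.021]
cup 0.6 [390, 223, 36, 34] 999 c [ 0.501 -0.579  0.122] mid [ 0.535 -0.594  0.066] ext [0.148 0.113 0.144]
```

View pics/top_crop.png

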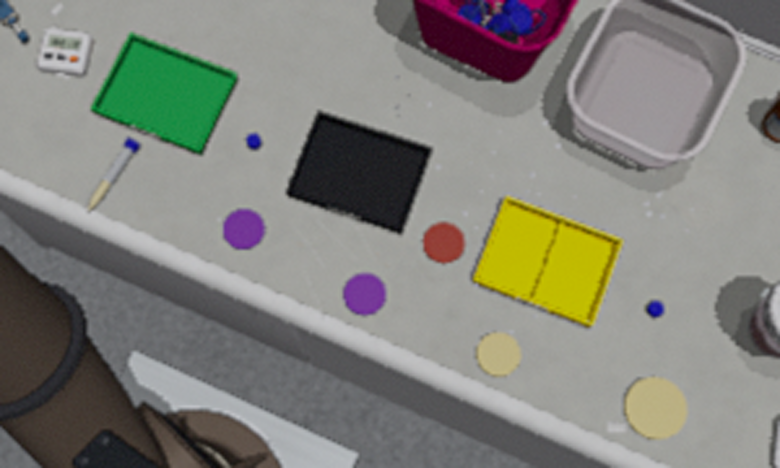

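```bash
cat >> h.py <<'E'
def rayplane(uv,zp,K,T):
    uv=np.atleast_2d(np.asarray(uv,float))
    D=np.stack([(uv[:,0]-K[0,2])/K[0,0],-(uv[:,1]-K[1,2])/K[1,1],-np.ones(len(uv))],-1)@T[:3,:3].T
    return T[:3,3]+D*((zp-T[2,3])/D[:,2])[:,None]
def proj(P,K,T):
    q=(np.atleast_2d(P)-T[:3,3])@T[:3,:3]
    return np.stack([K[0,0]*q[:,0]/-q[:,2]+K[0,2],K[1,1]*-q[:,1]/-q[:,2]+K[1,2]],-1)
E
python3 - <<'E'
from h import *
K,T,c=campose("top")
z=np.load("top0.npz");img,d=z["img"],z["d"];C=cloud(d,K,T)
for uv in [(225,215),(180,190),(280,200),(330,255),(150,172)]:
    u,v=uv;print(uv,C[v-1:v+2,u-1:u+2].reshape(-1,3).mean(0).round(4))
hsv=cv2.cvtColor(img,cv2.COLOR_RGB2HSV).astype(int);H,S,V=hsv[...,0],hsv[...,1],hsv[...,2]
def comps(mask,name,zp,minA=8):
    n,l,st,ce=cv2.connectedComponentsWithStats(mask.astype(np.uint8))
    for i in range(1,n):
        if st[i,4]>=minA and 100<ce[i,0]<400 and 130<ce[i,1]<300:
            v,u=np.where(l==i);P=rayplane(np.c_[u,v],zp,K,T)
            print(name,ce[i].round(1),st[i,4],P.mean(0).round(4),"ext",np.ptp(P[:,:2],axis=0).round(3),"rect",[np.round(q,3) for q in cv2.minAreaRect(P[:,:2].astype(np.float32))])
comps(((H<8)|(H>172))&(S>120)&(V>80),"red",.016)
comps((H>18)&(H<32)&(S>60)&(S<150)&(V>150),"cream",.016)
comps((H>112)&(H<128)&(S>150)&(V>60),"blue",.012)
comps((H>25)&(H<35)&(S>200),"yellow",.023,300)
comps((H>55)&(H<85)&(S>120),"green",.023,300)
comps((V<45),"black",.023,800)
E
python3 - <<'E'
import cv2
i=cv2.imread('pics/top0.png')
cv2.imwrite('pics/z1.png',cv2.resize(i[160:210,110:215],None,fx=7,fy=7,interpolation=cv2.INTER_NEAREST))
E
```

```text
(225, 215) [ 3.731e-01 -9.600e-03  1.000e-04]
(180, 190) [ 0.3908  0.172  -0.0004]
(280, 200) [ 0.5002 -0.1601 -0.0021]
(330, 255) [ 0.3914 -0.3869 -0.0008]
(150, 172) [0.3654 0.234  0.1684]
red [270.1 213. ] 180 [ 0.4384 -0.1488  0.016 ] ext [0.051 0.05 ] rect [array([ 0.438, -0.148]), array([0.049, 0.048]), np.float64(23.694)]
cream [336.3 215.7] 21 [ 0.5213 -0.3565  0.016 ] ext [0.05  0.029] rect [array([ 0.519, -0.359]), array([0.056, 0.022]), np.float64(31.278)]
cream [330.7 236. ] 19 [ 0.4481 -0.3647  0.016 ] ext [0.067 0.004] rect [array([ 0.448, -0.365]), array([0.067, 0.003]), np.float64(1.838)]
cream [291.2 255.9] 215 [ 0.3325 -0.2701  0.016 ] ext [0.053 0.053] rect [array([ 0.332, -0.27 ]), array([0.051, 0.052]), np.float64(68.385)]
cream [351.7 276.6] 429 [ 0.3505 -0.4748  0.016 ] ext [0.074 0.073] rect [array([ 0.351, -0.476]), array([0.075, 0.071]), np.float64(20.652)]
blue [197.1 174. ] 20 [0.4652 0.1406 0.012 ] ext [0.016 0.016] rect [array([0.465, 0.141]), array([0.015, 0.014]), np.float64(26.196)]
blue [150.3 175.5] 13 [0.3933 0.2874 0.012 ] ext [0.008 0.016] rect [array([0.393, 0.287]), array([0.016, 0.008]), np.float64(86.916)]
blue [351.5 238.5] 24 [ 0.4695 -0.4312  0.012 ] ext [0.017 0.016] rect [array([ 0.47 , -0.431]), array([0.014, 0.015]), np.float64(67.736)]
yellow [310.1 220.3] 1624 [ 0.4684 -0.2815  0.023 ] ext [0.126 0.163] rect [array([ 0.469, -0.282]), array([0.121, 0.16 ]), np.float64(2.298)]
green [163.1 155.3] 1503 [0.476  0.2781 0.023 ] ext [0.127 0.168] rect [array([0.476, 0.279]), array([0.124, 0.164]), np.float64(2.087)]
black [237.8 185.8] 1544 [ 0.4803 -0.0092  0.023 ] ext [0.133 0.167] rect [array([ 0.48 , -0.009]), array([0.123, 0.159]), np.float64(4.749)]
black [142.5 291.9] 971 [0.0301 0.1194 0.023 ] ext [0.203 0.264] rect [array([0.064, 0.148]), array([0.257, 0.181]), np.float64(80.091)]
```

View pics/z1.png

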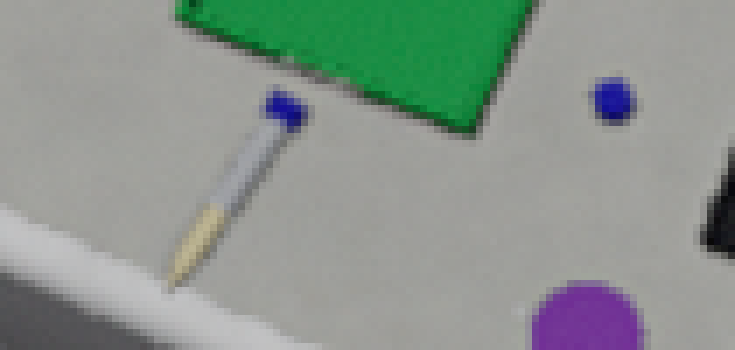

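```bash
python3 - <<'E'
from h import *
K,T,c=campose("top")
z=np.load("top0.npz");d=z["d"];C=cloud(d,K,T)
def rp(uv,zp): return rayplane(uv,zp,K,T)
tr={"black":[(319,113),(431,149),(402,232),(289,193)],"green":[(132,35),(238,73),(202,153),(93,108)],"yellow":[(505,198),(621,239),(592,325),(474,281)]}
for n,q in tr.items():
    P=rp(np.array(q)/2.6+[100,120],.023)[:,:2];v=P[1]-P[0]+P[2]-P[3]
    print(n,P.round(3).tolist(),"c",P.mean(0).round(4),"yaw(y axis)",np.degrees(np.arctan2(v[0],-v[1])).round(1))
P=rp([(134.3,200.7),(150.5,175.6)],.010);print(P.round(4));v=P[1]-P[0];print(np.linalg.norm(v),np.degrees(np.arctan2(v[1],v[0])))
s=arm.observe();M=R.from_rotvec(s["ee_rot"]).as_matrix();print(M.round(3))
# bench rim profile along x near y=-0.27 and y=0.22
for y0 in(-.27,.22):
    m=(abs(C[...,1]-y0)<.01)&(C[...,0]>.15)&(C[...,0]<.36)&(d>0);Q=C[m];o=np.argsort(Q[:,0]);print(Q[o][::6][:, [0,2]].round(3).tolist())
E
```

```text
black [[0.534, 0.073], [0.548, -0.085], [0.427, -0.096], [0.415, 0.061]] c [ 0.481  -0.0117] yaw(y axis) 4.8
green [[0.533, 0.357], [0.542, 0.199], [0.418, 0.191], [0.416, 0.354]] c [0.4771 0.2753] yaw(y axis) 2.0
yellow [[0.525, -0.201], [0.535, -0.359], [0.414, -0.366], [0.405, -0.207]] c [ 0.4696 -0.2833] yaw(y axis) 3.3
[[0.2896 0.2948 0.01  ]
 [0.3936 0.2873 0.01  ]]
0.1042999884399649 -4.105512034932278
[[ 0.    -0.9    0.436]
 [ 0.     0.436  0.9  ]
 [-1.     0.     0.   ]]
[[0.15, -0.78], [0.158, -0.806], [0.166, -0.803], [0.173, -0.796], [0.18, -0.803], [0.186, -0.805], [0.195, -0.796], [0.201, -0.798], [0.208, -0.796], [0.217, -0.802], [0.223, -0.798], [0.231, -0.788], [0.239, -0.807], [0.247, -0.79], [0.255, -0.802], [0.262, -0.81], [0.267, -0.013], [0.268, -0.015], [0.27, -0.003], [0.272, -0.01], [0.274, -0.8], [0.277, 0.002], [0.279, -0.004], [0.281, -0.8], [0.283, -0.801], [0.285, 0.0], [0.288, -0.805], [0.29, 0.003], [0.293, 0.002], [0.295, -0.002], [0.297, -0.799], [0.299, 0.001], [0.302, 0.0], [0.304, 0.005], [0.306, -0.807], [0.308, -0.003], [0.309, 0.008], [0.31, -
[... 798 characters left out ...]
.795], [0.266, -0.011], [0.269, -0.017], [0.271, -0.003], [0.273, -0.003], [0.275, -0.008], [0.278, -0.797], [0.28, 0.002], [0.283, -0.798], [0.286, 0.001], [0.288, -0.004], [0.291, -0.002], [0.293, -0.807], [0.296, -0.001], [0.299, -0.001], [0.301, -0.793], [0.303, 0.004], [0.305, -0.788], [0.308, -0.792], [0.31, -0.448], [0.31, -0.437], [0.31, -0.423], [0.31, -0.534], [0.311, -0.799], [0.311, -0.325], [0.311, -0.46], [0.311, -0.544], [0.312, -0.594], [0.313, -0.0], [0.316, -0.806], [0.318, -0.002], [0.319, 0.005], [0.322, -0.001], [0.325, -0.0], [0.33, 0.001], [0.333, 0.001], [0.338, -0.009], [0.341, 0.004], [0.346, -0.003], [0.349, -0.001], [0.354, -0.001], [0.357, 0.003], [0.359, 0.001]]
```

```bash
cat > plan.py <<'E'
import sys
from h import *
# usage: plan.py x y z heading_deg(tool z)
def go(x,y,z,hd):
    s=arm.observe();M=R.from_rotvec(s["ee_rot"]).as_matrix();p=s["position"]
    h=np.radians(hd);tz=np.array([np.cos(h),np.sin(h),0]);tx=np.array([0,0,-1.]);G=np.c_[tx,np.cross(tz,tx),tz]
    sh=M.T@(np.array([x,y,z])-p)*1000; rv=np.degrees(R.from_matrix(M.T@G).as_rotvec())
    print("t",round(s["clock"],2),"pos",p.round(4),"hd",np.degrees(np.arctan2(M[1,2],M[0,2])).round(2),"F",s["force"].round(1),"w",round(s["width"],3))
    print("SHIFT",sh.round(1),"TURN",rv.round(2))
if __name__=="__main__":
    a=[float(v) for v in sys.argv[1:]];go(*a)
E
python3 plan.py 0.44 -0.149 0.12 3.5
```

```text
t 0.6 pos [0.2723 0.5626 0.2267] hd 64.17 F [0.5 1.  0.8] w 0.999
SHIFT [ 106.7 -461.  -567.4] TURN [60.67  0.   -0.  ]
```

Emit:
send_rows([
  [[7,-29,-35,3.8,0,0,100],[13,-58,-71,7.6,0,0,100],[20,-86,-106,11.4,0,0,100],[27,-115,-142,15.2,0,0,100],[33,-144,-177,19,0,0,100],[40,-173,-213,22.8,0,0,100],[47,-202,-248,26.6,0,0,100],[53,-230,-284,30.3,0,0,100]],
], grip_force=15)

```text
clock: 1.4
position: [0.3559, 0.2051, 0.1738]
ee_rot: [-0.46, 1.52, 0.461]
force: [0.9, 0.9, 0.1]
width: 1.002
```

```bash
python3 plan.py 0.44 -0.149 0.12 3.5
```

```text
t 1.4 pos [0.3559 0.2051 0.1738] hd 33.72 F [0.9 0.9 0.1] w 1.002
SHIFT [  53.6 -341.2 -126.7] TURN [ 3.022e+01  6.000e-02 -3.000e-02]
```

Emit:
send_rows([
  [[7,-45,-17,4,0,0,100],[14,-90,-33,8,0,0,100],[21,-135,-50,12,0,0,100],[28,-180,-67,16,0,0,100],[35,-225,-84,20,0,0,100],[42,-270,-100,24,0,0,100],[49,-312,-116,28,0,0,100],[54,-341,-127,30.2,0,0,100]],
])

```text
clock: 2.2
position: [0.4406, -0.1505, 0.1197]
ee_rot: [-0.047, 1.569, 0.046]
force: [-0.3, 0.6, 0.2]
width: 1.001
```

```bash
cat > wl.py <<'E'
import sys
from h import *
n=sys.argv[1]
s=arm.observe();img,d=optics.get_image("wrist");K,T,c=campose("wrist",s)
np.savez("w_"+n,img=img,d=d,K=K,T=T);save(img,"w_"+n)
hsv=cv2.cvtColor(img,cv2.COLOR_RGB2HSV).astype(int);H,S,V=hsv[...,0],hsv[...,1],hsv[...,2]
def comps(mask,name,zp,minA=150):
    nn,l,st,ce=cv2.connectedComponentsWithStats(mask.astype(np.uint8))
    for i in range(1,nn):
        if st[i,4]>=minA:
            v,u=np.where(l==i);P=rayplane(np.c_[u,v],zp,K,T);r=cv2.minAreaRect(P[:,:2].astype(np.float32));e=cv2.minEnclosingCircle(P[:,:2].astype(np.float32))
            print(name,ce[i].round(0),st[i,4],"mean",P[:,:2].mean(0).round(4),"rect",np.round(r[0],4),np.round(r[1],3),round(r[2],1),"circ",np.round(e[0],4),round(e[1],4),"z",np.median(cloud(d,K,T)[l==i][:,2]).round(4))
print("pos",s["position"].round(4),"t",s["clock"])
comps(((H<8)|(H>172))&(S>120)&(V>60),"red",.016)
comps((H>18)&(H<32)&(S>50)&(S<160)&(V>150),"cream",.016)
comps((H>112)&(H<128)&(S>150)&(V>50),"blue",.014)
comps((H>25)&(H<35)&(S>200),"yellow",.023,1000)
comps((H>55)&(H<85)&(S>120),"green",.023,1000)
E
python3 wl.py 1
```

```text
pos [ 0.4406 -0.1505  0.1197] t 2.2
red [260. 179.] 3344 mean [ 0.441  -0.1437] rect [ 0.441  -0.1442] [0.053 0.053] 3.4 circ [ 0.441  -0.1443] 0.027 z 0.0062
cream [153. 305.] 751 mean [ 0.3525 -0.265 ] rect [ 0.3534 -0.2669] [0.044 0.024] 58.1 circ [ 0.3453 -0.262 ] 0.0222 z 0.0061
yellow [285. 297.] 3566 mean [ 0.4697 -0.2459] rect [ 0.4691 -0.2468] [0.106 0.03 ] 3.4 circ [ 0.4692 -0.2468] 0.0543 z 0.0031
```

View pics/w_1.png

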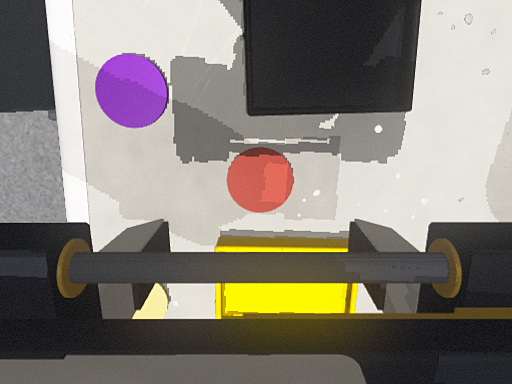

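The disc under the gripper measures about 55 mm across and 6 mm high, but the dish should be 62 x 16 mm. Before grasping I'll compare it with the red and cream pair at the far right.

```bash
python3 - <<'E'
from h import *
K,T,c=campose("top")
z=np.load("top0.npz");img,d=z["img"],z["d"];C=cloud(d,K,T)
for n,(u,v) in {"farred":(487,278),"farcream":(499,264),"purple":(240,233),"red":(270,213),"cream":(291,256),"bigcream":(352,277)}.items():
    Q=C[v-2:v+3,u-2:u+3].reshape(-1,3);print(n,img[v,u],np.median(Q,0).round(3),rayplane((u,v),.016,K,T).round(3))
big=cv2.resize(img[225:315,400:512],None,fx=6,fy=6,interpolation=cv2.INTER_CUBIC);save(big,"far")
Ks,Ts,_=campose("side");zs=np.load("side0.npz");save(cv2.resize(zs["img"][185:295,190:330],None,fx=5,fy=5,interpolation=cv2.INTER_CUBIC),"s1")
save(cv2.resize(zs["img"][300:384,360:512],None,fx=5,fy=5,interpolation=cv2.INTER_CUBIC),"s2")
Cs=cloud(zs["d"],Ks,Ts)
for uv in [(268,208),(254,231),(281,266),(237,204),(395,336),(419,341),(250,212)]:
    u,v=uv;print(uv,np.median(Cs[v-1:v+2,u-2:u+3].reshape(-1,3),0).round(4))
w=np.load("w_1.npz");P=rayplane([(247,113),(412,109),(245,0),(421,0),(227,180),(294,180),(260,148),(260,212)],.023,w["K"],w["T"]);print(P.round(4).tolist())
P=rayplane([(227,180),(294,180),(260,148),(260,212)],.006,w["K"],w["T"]);print(P.round(4).tolist())
Cw=cloud(w["d"],w["K"],w["T"])
for uv in [(260,180),(245,180),(130,90),(330,30),(210,230),(290,285),(420,160)]:
    u,v=uv;print(uv,np.median(Cw[v-4:v+5,u-4:u+5].reshape(-1,3),0).round(4))
E
```

```text
farred [130  55  46] [ 0.523 -0.874  0.021] [[ 0.525 -0.875  0.016]]
farcream [169 165 147] [ 0.589 -0.904  0.005] [[ 0.585 -0.899  0.016]]
purple [117  57 152] [ 0.336 -0.083  0.005] [[ 0.334 -0.085  0.016]]
red [146  64  54] [ 0.442 -0.148  0.004] [[ 0.438 -0.148  0.016]]
cream [186 176 130] [ 0.334 -0.27   0.007] [[ 0.332 -0.27   0.016]]
bigcream [186 176 130] [ 0.351 -0.476  0.006] [[ 0.35  -0.476  0.016]]
(268, 208) [ 0.4409 -0.1542  0.0029]
(254, 231) [ 0.335  -0.2703  0.0025]
(281, 266) [ 0.35   -0.483   0.0047]
(237, 204) [ 0.3347 -0.0866  0.0027]
(395, 336) [ 0.5255 -0.8783  0.0203]
(419, 341) [ 0.5881 -0.9065  0.0045]
(250, 212) [ 0.3668 -0.1493 -0.0036]
[[0.4283, -0.0913, 0.023], [0.5512, -0.081, 0.023], [0.4231, -0.0154, 0.023], [0.5442, -0.0081, 0.023], [0.4152, -0.1438, 0.023], [0.468, -0.1406, 0.023], [0.4396, -0.117, 0.023], [0.4428, -0.1689, 0.023]]
[[0.4138, -0.1481, 0.006], [0.4701, -0.1447, 0.006], [0.4399, -0.1194, 0.006], [0.4432, -0.1748, 0.006]]
(260, 180) [ 0.4415 -0.1464  0.0062]
(245, 180) [ 0.4289 -0.1469  0.0063]
(130, 90) [ 0.3355 -0.0799  0.0064]
(330, 30) [ 0.4875 -0.0269  0.0035]
(210, 230) [ 0.3997 -0.1965 -0.    ]
(290, 285) [ 0.4737 -0.2458  0.0035]
(420, 160) [ 5.757e-01 -1.223e-01  1.000e-04]
```

View pics/far.png

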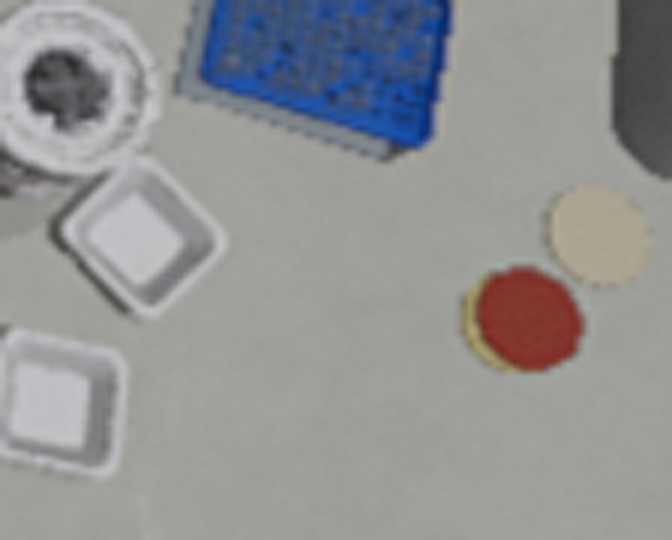

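View pics/s1.png

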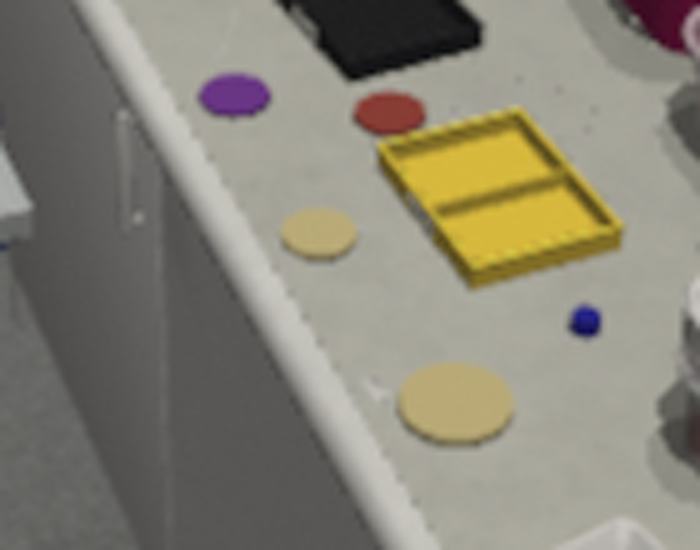

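View pics/s2.png

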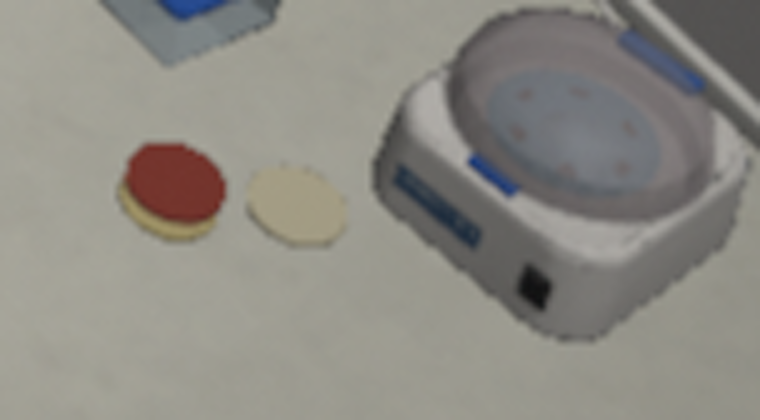

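The far pair is about 1.02 m away, out of reach. The nearby red disc is the only red one the job could mean. Wrist, top and side views agree on its centre at about (0.442,-0.147), so the clear lid probably isn't being rendered. I'll descend and let the finger stop width tell me the true diameter.

```bash
python3 plan.py 0.442 -0.147 0.003 4.5
```

```text
t 2.25 pos [ 0.4413 -0.1547  0.1196] hd 3.11 F [ 1.3 -4.4  0.9] w 0.999
SHIFT [116.6   8.1   0.9] TURN [-1.39  0.11  0.23]
```

Emit:
send_rows([
  [[25,2,2,-1,0,0,100],[55,2,2,-1,0,0,100],[82,2,2,-1,0,0,100],[102,2,2,-1,0,0,100],[113,2,2,-1,0,0,100],[117,2,2,-1,0,0,100],[117,2,2,-1,0,0,100],[117,2,2,-1,0,0,40]],
])

```text
clock: 3.05
position: [0.4426, -0.1452, 0.0035]
ee_rot: [-0.064, 1.569, 0.064]
force: [-0.4, -0.3, -0.1]
width: 0.955
```

```bash
python3 plan.py 0.442 -0.147 0.003 4.5
```

```text
t 3.05 pos [ 0.4426 -0.1452  0.0035] hd 4.67 F [-0.4 -0.3 -0.1] w 0.955
SHIFT [ 0.5 -1.8 -0.8] TURN [0.17 0.07 0.01]
```

Emit:
send_rows([
  [[0,-1,0,0,0,0,40],[0,-1,0,0,0,0,40],[0,-1,0,0,0,0,40],[0,-1,0,0,0,0,40],[0,-1,0,0,0,0,40],[0,-1,0,0,0,0,40],[0,-1,0,0,0,0,40],[0,-1,0,0,0,0,40]],
])

```text
clock: 3.85
position: [0.4424, -0.1461, 0.003]
ee_rot: [-0.064, 1.569, 0.064]
force: [-1.0, 0.4, 6.4]
width: 0.663
```

Fingers stopped at 61 mm, so this is the 62 mm dish. I'll lift it and look at the tray on the way.

Emit:
send_rows([
  [[-10,0,0,0,0,0,40],[-30,0,0,0,0,0,40],[-55,0,0,0,0,0,40],[-75,15,5,0,0,0,40],[-90,40,10,0,0,0,40],[-97,60,15,0,0,0,40],[-97,70,20,0,0,0,40],[-97,70,20,0,0,0,40]],
])

```text
clock: 4.65
position: [0.4569, -0.0733, 0.0998]
ee_rot: [-0.066, 1.569, 0.066]
force: [-0.1, -1.0, -0.1]
width: 0.662
```

```bash
python3 wl.py 2; python3 plan.py 0.48 0.026 0.08 4.5
```

```text
pos [ 0.4569 -0.0733  0.0998] t 4.65
red [259. 225.] 5550 mean [ 0.459  -0.0977] rect [ 0.4586 -0.0946] [0.086 0.05 ] 4.9 circ [ 0.4602 -0.1124] 0.0435 z 0.1029
red [259. 287.] 472 mean [ 0.4634 -0.1515] rect [ 0.4635 -0.1522] [0.051 0.008] 4.9 circ [ 0.4631 -0.1481] 0.0258 z 0.103
t 4.7 pos [ 0.4564 -0.0745  0.0996] hd 4.75 F [-0.6 -0.4 -1.4] w 0.662
SHIFT [19.5 98.2 31.9] TURN [ 0.25 -0.01  0.01]
```

View pics/w_2.png

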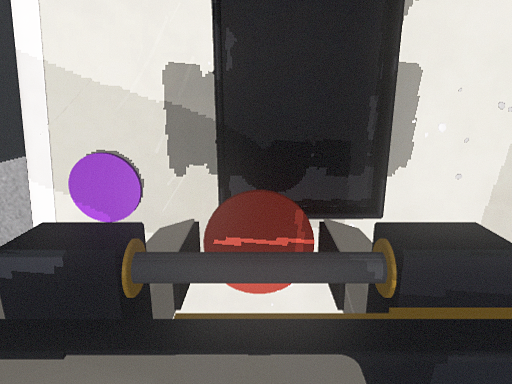

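```bash
python3 - <<'E'
from h import *
w=np.load("w_2.npz");K,T=w["K"],w["T"]
P=rayplane([(213,0),(218,150),(219,205),(404,0),(383,217),(310,218)],.023,K,T);print(P.round(4).tolist())
save(cv2.resize(w["img"][0:230,180:430],None,fx=3,fy=2.6).clip(0,80)*3,"w2c")
E
```

```text
[[0.4169, 0.0548, 0.023], [0.4251, -0.0407, 0.023], [0.4281, -0.0817, 0.023], [0.5379, 0.0651, 0.023], [0.5511, -0.0807, 0.023], [0.4966, -0.0861, 0.023]]
```

View pics/w2c.png

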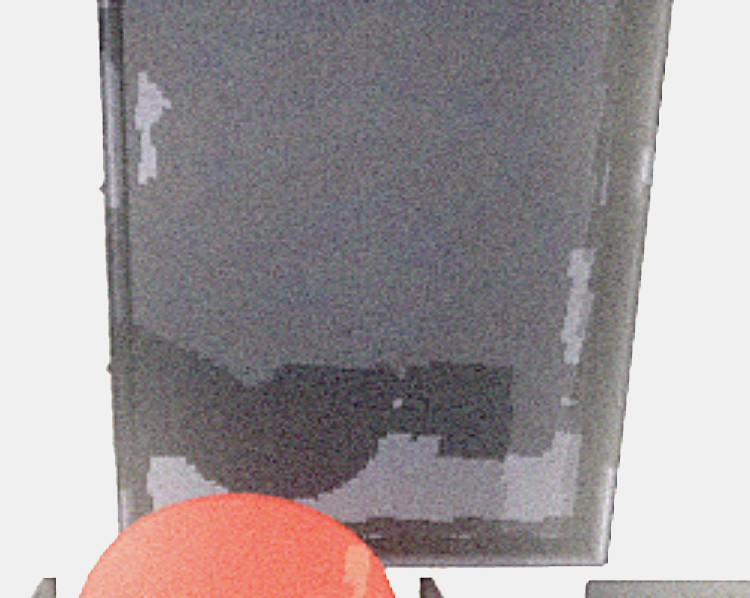

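```bash
python3 plan.py 0.479 0.030 0.06 5
```

```text
t 4.7 pos [ 0.4564 -0.0745  0.0996] hd 4.75 F [-0.6 -0.4 -1.4] w 0.662
SHIFT [ 39.5 102.3  31.2] TURN [-0.25 -0.01  0.01]
```

Emit:
send_rows([
  [[2,12,4,0,0,0,40],[6,32,10,0,0,0,40],[12,54,17,-0.3,0,0,40],[20,75,23,-0.3,0,0,40],[28,92,28,-0.3,0,0,40],[36,100,31,-0.3,0,0,40],[40,102,31,-0.3,0,0,40],[42,102,31,-0.3,0,0,40]],
])

```text
clock: 5.5
position: [0.4785, 0.0288, 0.0571]
ee_rot: [-0.068, 1.571, 0.067]
force: [0.3, -0.9, 0.1]
width: 0.659
```

```bash
python3 plan.py 0.479 0.030 0.0065 5
```

```text
t 5.5 pos [0.4785 0.0288 0.0571] hd 4.94 F [ 0.3 -0.9  0.1] w 0.659
SHIFT [50.6  1.2  0.7] TURN [-0.06 -0.07  0.04]
```

Emit:
send_rows([
  [[10,1,0.5,0,0,0,40],[25,1,0.5,0,0,0,40],[38,1,0.5,0,0,0,40],[46,1,0.5,0,0,0,40],[49.5,1,0.5,0,0,0,40],[51,1,0.5,0,0,0,40],[51,1,0.5,0,0,0,40],[51,1,0.5,0,0,0,40]],
])

```text
clock: 6.3
position: [0.4797, 0.0305, 0.0071]
ee_rot: [-0.068, 1.569, 0.068]
force: [-0.5, 1.0, 0.7]
width: 0.659
```

Emit:
send_rows([
  [[0.5,0,0,0,0,0,74],[0.5,0,0,0,0,0,74],[0.5,0,0,0,0,0,74],[0.5,0,0,0,0,0,74],[-10,0,0,0,0,0,74],[-30,0,0,0,0,0,74],[-60,0,0,0,0,0,80],[-95,0,0,0,0,0,82]],
])

```text
clock: 7.1
position: [0.4786, 0.0302, 0.1028]
ee_rot: [-0.068, 1.571, 0.067]
force: [0.3, 0.8, -0.1]
width: 0.815
```

```bash
python3 wl.py 3; python3 plan.py 0.335 -0.27 0.11 5
```

```text
pos [0.4786 0.0302 0.1028] t 7.1
red [260. 191.] 3949 mean [0.4795 0.0325] rect [0.4796 0.032 ] [0.054 0.055] 5.0 circ [0.4795 0.032 ] 0.0278 z 0.0092
blue [255.  34.] 778 mean [0.4659 0.1425] rect [0.4658 0.1422] [0.02  0.021] 5.0 circ [0.4657 0.1423] 0.0107 z 0.0138
t 7.15 pos [0.4815 0.0301 0.1077] hd 4.89 F [ 2.1 -0.8  3.8] w 0.815
SHIFT [  -3.4 -286.6 -171.5] TURN [-0.11  0.29 -0.05]
```

View pics/w_3.png

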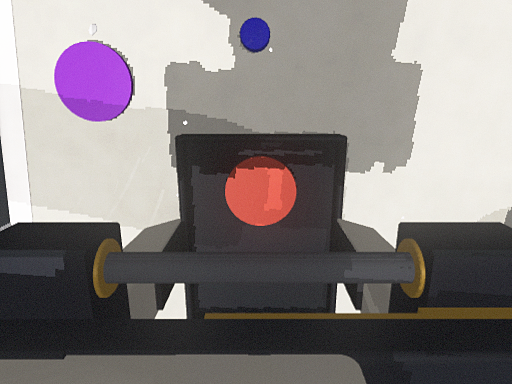

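Red dish sits in the black tray, centred at (0.479, 0.030). Next is the cream dish.

Emit:
send_rows([
  [[-2,-25,-15,0,0,0,85],[-4,-65,-39,0,0,0,85],[-4,-107,-64,0,0,0,85],[-4,-149,-89,0,0,0,85],[-4,-191,-114,0,0,0,85],[-4,-233,-139,0,0,0,85],[-4,-268,-160,0,0,0,85],[-4,-286,-171,0,0,0,85]],
])

```text
clock: 7.95
position: [0.3318, -0.2723, 0.1066]
ee_rot: [-0.066, 1.569, 0.064]
force: [0.2, 0.8, -0.9]
width: 0.852
```

```bash
sed -i 's/"cream",.016/"cream",.006/' wl.py; python3 wl.py 4; python3 plan.py 0.335 -0.27 0.003 5
```

```text
pos [ 0.3318 -0.2723  0.1066] t 7.95
cream [262. 188.] 3280 mean [ 0.3344 -0.272 ] rect [ 0.3342 -0.2737] [0.056 0.047] 4.7 circ [ 0.3342 -0.2696] 0.0283 z 0.0062
yellow [442. 171.] 12230 mean [ 0.4659 -0.2431] rect [ 0.4604 -0.2512] [0.113 0.105] 12.2 circ [ 0.4638 -0.2492] 0.0658 z 0.0033
t 8.0 pos [ 0.331  -0.2742  0.1068] hd 4.62 F [-1.1 -3.5 -0.7] w 0.85
SHIFT [103.8   4.2   4.2] TURN [-0.38  0.04  0.14]
```

View pics/w_4.png

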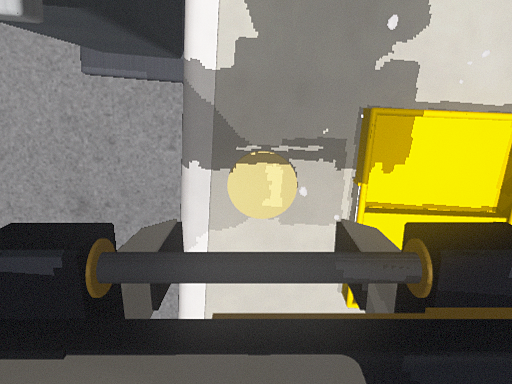

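Emit:
send_rows([
  [[22,0,1,0,0,0,85],[50,0,1,0,0,0,85],[75,0,1,0,0,0,85],[93,0,1,0,0,0,85],[101,0,1,0,0,0,85],[103,0,1,0,0,0,85],[103,0,1,0,0,0,85],[103,0,1,0,0,0,40]],
])

```text
clock: 8.8
position: [0.3353, -0.2693, 0.0035]
ee_rot: [-0.069, 1.568, 0.068]
force: [0.0, 0.4, -0.2]
width: 0.803
```

Emit:
send_rows([
  [[0,0,0,0,0,0,40],[0,0,0,0,0,0,40],[0,0,0,0,0,0,40],[0,0,0,0,0,0,40],[0,0,0,0,0,0,40],[0,0,0,0,0,0,40],[0,0,0,0,0,0,40],[0,0,0,0,0,0,40]],
])

```text
clock: 9.6
position: [0.3352, -0.2692, 0.0033]
ee_rot: [-0.068, 1.569, 0.068]
force: [-0.4, 0.8, 7.8]
width: 0.66
```

```bash
python3 plan.py 0.4856 -0.042 0.07 5
```

```text
t 9.6 pos [ 0.3352 -0.2692  0.0033] hd 4.97 F [-0.4  0.8  7.8] w 0.66
SHIFT [-66.6 213.3 169.6] TURN [-0.03  0.06  0.02]
```

Emit:
send_rows([
  [[-10,0,0,0,0,0,40],[-35,2,2,0,0,0,40],[-60,18,14,0,0,0,40],[-75,48,38,0,0,0,40],[-77,83,66,0,0,0,40],[-77,118,94,0,0,0,40],[-77,150,120,0,0,0,40],[-77,175,140,0,0,0,40]],
])

```text
clock: 10.4
position: [0.4603, -0.08, 0.0805]
ee_rot: [-0.069, 1.569, 0.07]
force: [0.1, -1.0, -0.0]
width: 0.663
```

```bash
python3 plan.py 0.4856 -0.042 0.04 5
```

```text
t 10.4 pos [ 0.4603 -0.08    0.0805] hd 5.09 F [ 0.1 -1.  -0. ] w 0.663
SHIFT [40.5 35.6 28.5] TURN [ 0.09  0.05 -0.02]
```

Emit:
send_rows([
  [[0,14,11,0,0,0,40],[2,26,20,0,0,0,40],[6,34,26,0,0,0,40],[15,37.5,29,0,0,0,40],[26,37.5,29,0,0,0,40],[35,37.5,29,0,0,0,40],[40,37.5,29,0,0,0,40],[40,37.5,29,0,0,0,40]],
])

```text
clock: 11.2
position: [0.4838, -0.0436, 0.0388]
ee_rot: [-0.067, 1.572, 0.067]
force: [-0.3, -0.7, 0.2]
width: 0.666
```

```bash
python3 wl.py 5;python3 plan.py 0.4856 -0.042 0.0065 5
```

```text
pos [ 0.4838 -0.0436  0.0388] t 11.2
red [263.  91.] 8789 mean [0.4795 0.0303] rect [0.4795 0.0295] [0.054 0.054] 50.5 circ [0.4796 0.0295] 0.0274 z 0.0093
cream [273. 236.] 812 mean [ 0.4937 -0.0549] rect [ 0.4892 -0.0597] [0.058 0.027] 26.3 circ [ 0.4885 -0.0587] 0.0309 z 0.0416
cream [258. 286.] 433 mean [ 0.4875 -0.0903] rect [ 0.4879 -0.091 ] [0.039 0.007] 5.0 circ [ 0.4877 -0.0881] 0.0194 z 0.0417
t 11.25 pos [ 0.4842 -0.0434  0.0393] hd 4.9 F [-0.3 -0.7  0.8] w 0.662
SHIFT [32.8  1.3  1.6] TURN [-0.1  -0.06  0.01]
```

View pics/w_5.png

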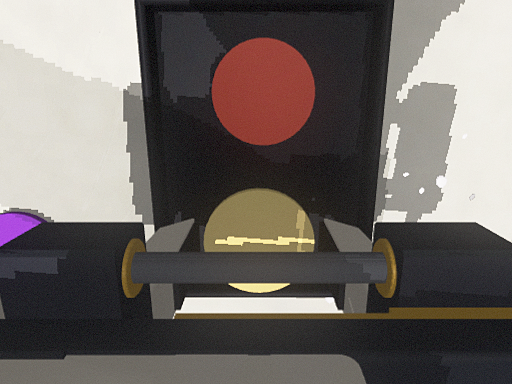

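Emit:
send_rows([
  [[8,1,1,0,0,0,40],[18,1,1,0,0,0,40],[26,1,1,0,0,0,40],[31,1,1,0,0,0,40],[32.5,1,1,0,0,0,40],[33,1,1,0,0,0,40],[33,1,1,0,0,0,40],[33,1,1,0,0,0,40]],
])

```text
clock: 12.05
position: [0.4859, -0.0417, 0.007]
ee_rot: [-0.068, 1.569, 0.068]
force: [-0.1, 1.0, -0.3]
width: 0.662
```

Emit:
send_rows([
  [[0.5,0,0,0,0,0,74],[0.5,0,0,0,0,0,74],[0.5,0,0,0,0,0,74],[0.5,0,0,0,0,0,74],[-10,0,0,0,0,0,74],[-30,0,0,0,0,0,74],[-60,0,0,0,0,0,74],[-85,0,0,0,0,0,74]],
])

```text
clock: 12.85
position: [0.4856, -0.042, 0.0935]
ee_rot: [-0.068, 1.57, 0.068]
force: [0.6, -0.5, -0.3]
width: 0.735
```

```bash
python3 wl.py 6;python3 plan.py 0.36 0.24 0.16 88
```

```text
pos [ 0.4856 -0.042   0.0935] t 12.85
red [259.  95.] 5241 mean [0.4796 0.0303] rect [0.4798 0.0297] [0.054 0.054] 5.0 circ [0.4796 0.0296] 0.0276 z 0.0093
cream [260. 199.] 3451 mean [ 0.4871 -0.0463] rect [ 0.4875 -0.0468] [0.057 0.048] 21.2 circ [ 0.486  -0.0429] 0.0287 z 0.0092
t 12.9 pos [ 0.4874 -0.0422  0.0966] hd 4.91 F [1.2 0.3 1.4] w 0.74
SHIFT [ -63.9  292.1 -102.6] TURN [-83.09   0.22   0.18]
```

View pics/w_6.png

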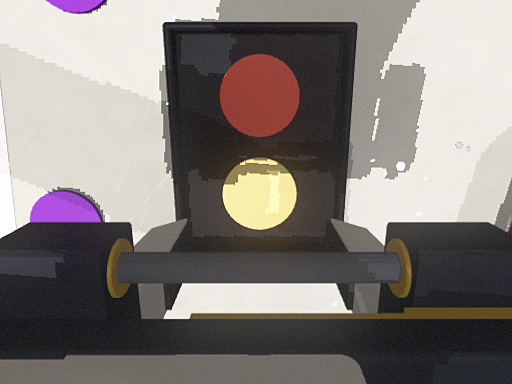

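Both dishes lie flat in the black tray, side by side at (0.480,0.030) and (0.486,-0.043). Now the tube.

```bash
python3 plan.py 0.345 0.29 0.13 88
```

```text
t 12.9 pos [ 0.4874 -0.0422  0.0966] hd 4.91 F [1.2 0.3 1.4] w 0.74
SHIFT [ -33.9  343.2 -113.4] TURN [-83.09   0.22   0.18]
```

Emit:
send_rows([
  [[-10,20,-7,-5,0,0,74],[-20,50,-16,-12,0,0,74],[-30,85,-28,-20,0,0,74],[-36,122,-40,-28,0,0,74],[-38,160,-53,-36,0,0,74],[-38,198,-65,-44,0,0,70],[-38,236,-78,-52,0,0,65],[-38,272,-90,-60,0,0,60]],
])

```text
clock: 13.7
position: [0.3716, 0.2229, 0.1305]
ee_rot: [-0.886, 1.382, 0.886]
force: [0.2, 0.3, -0.8]
width: 0.619
```

```bash
python3 plan.py 0.345 0.29 0.13 88
```

```text
t 13.7 pos [0.3716 0.2229 0.1305] hd 65.3 F [ 0.2  0.3 -0.8] w 0.619
SHIFT [ 0.5 52.2 49.8] TURN [-22.7    0.05   0.04]
```

Emit:
send_rows([
  [[0,20,19,-7,0,0,60],[0,35,33,-14,0,0,60],[0,46,44,-19,0,0,60],[0,51,49,-22,0,0,60],[0,52,50,-22.7,0,0,60],[0,52,50,-22.7,0,0,60],[0,52,50,-22.7,0,0,60],[0,52,50,-22.7,0,0,60]],
])

```text
clock: 14.5
position: [0.3467, 0.2882, 0.1298]
ee_rot: [-1.178, 1.229, 1.178]
force: [-0.2, 0.1, 0.2]
width: 0.598
```

```bash
python3 wl.py 7;python3 plan.py 0.345 0.29 0.13 88
```

```text
pos [0.3467 0.2882 0.1298] t 14.5
cream [267. 142.] 546 mean [0.3136 0.2981] rect [0.3113 0.2982] [0.013 0.046] 84.3 circ [0.3115 0.2986] 0.023 z 0.0134
blue [489.  18.] 1793 mean [0.2267 0.4676] rect [0.2254 0.4684] [0.06  0.032] 62.3 circ [0.2328 0.4645] 0.0309 z -0.3684
green [259. 298.] 4092 mean [0.4521 0.2853] rect [0.4517 0.2854] [0.139 0.03 ] 87.5 circ [0.4661 0.2848] 0.0698 z 0.0032
t 14.55 pos [0.3467 0.2883 0.1298] hd 87.58 F [ 0.1 -0.5  0.9] w 0.603
SHIFT [-0.2  1.8  1.6] TURN [-0.42 -0.01  0.01]
```

View pics/w_7.png

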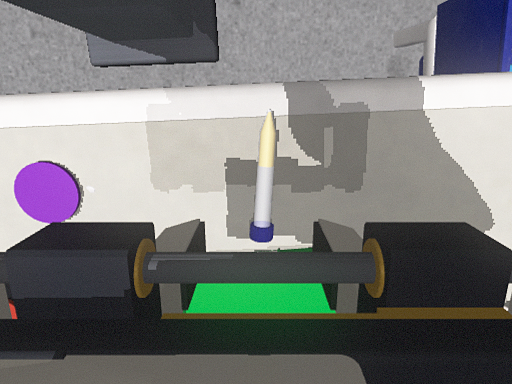

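```bash
python3 - <<'E'
from h import *
w=np.load("w_7.npz");K,T=w["K"],w["T"]
save(cv2.resize(w["img"][95:255,215:325],None,fx=5,fy=3.7,interpolation=cv2.INTER_NEAREST),"w7c")
a=rayplane([(269,110)],.0075,K,T)[0];b=rayplane([(262,223)],.0105,K,T)[0];c=rayplane([(261,241)],.0105,K,T)[0]
v=a-b;print(a,b,c,np.linalg.norm(a-c),np.linalg.norm(a-b),np.degrees(np.arctan2(v[1],v[0])))
m=rayplane([(257,210),(271,210),(260,160),(275,160)],.0075,K,T);print(m)
E
```

```text
[0.28699636 0.30051144 0.0075    ] [0.38458035 0.29086779 0.0105    ] [0.40186678 0.28928152 0.0105    ] 0.11545702686768362 0.09810522907296096 174.35612094408611
[[0.37322955 0.28689574 0.0075    ]
 [0.37375824 0.29934248 0.0075    ]
 [0.32830201 0.29141069 0.0075    ]
 [0.32884349 0.30421999 0.0075    ]]
```

View pics/w7c.png

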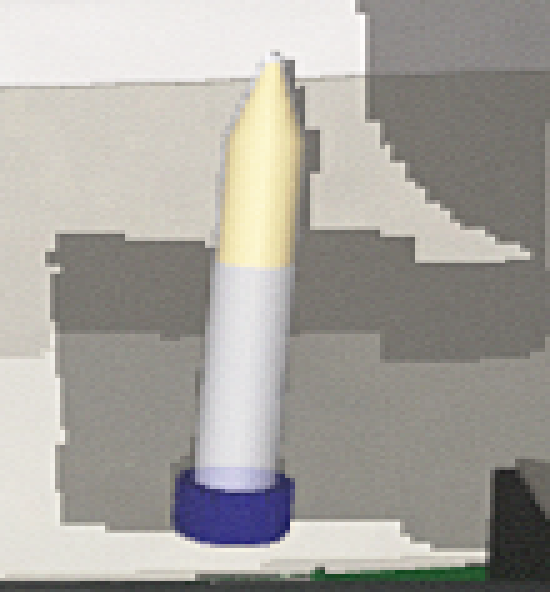

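```bash
python3 plan.py 0.3445 0.2955 0.003 84
```

```text
t 14.55 pos [0.3467 0.2883 0.1298] hd 87.58 F [ 0.1 -0.5  0.9] w 0.603
SHIFT [126.8   2.5   7.1] TURN [ 3.58 -0.01  0.01]
```

Emit:
send_rows([
  [[20,1,4,2,0,0,55],[50,2,7,3.5,0,0,50],[80,2,7,3.5,0,0,50],[105,2,7,3.5,0,0,50],[120,2,7,3.5,0,0,50],[127,2,7,3.5,0,0,50],[127,2,7,3.5,0,0,50],[127,2,7,3.5,0,0,50]],
])

```text
clock: 15.35
position: [0.3451, 0.296, 0.0033]
ee_rot: [-1.133, 1.255, 1.133]
force: [-0.3, 0.2, 0.4]
width: 0.497
```

Emit:
send_rows([
  [[0,0,0,0,0,0,0],[0,0,0,0,0,0,0],[0,0,0,0,0,0,0],[0,0,0,0,0,0,0],[0,0,0,0,0,0,0],[0,0,0,0,0,0,0],[0,0,0,0,0,0,0],[0,0,0,0,0,0,0]],
])

```text
clock: 16.15
position: [0.3448, 0.296, 0.0029]
ee_rot: [-1.134, 1.255, 1.134]
force: [0.3, -0.4, 5.6]
width: 0.157
```

```bash
python3 plan.py 0.4771 0.278 0.09 2
```

```text
t 16.15 pos [0.3448 0.296  0.0029] hd 84.16 F [ 0.3 -0.4  5.6] w 0.157
SHIFT [ -87.1 -133.4   -4.4] TURN [ 8.216e+01  2.000e-02 -1.000e-02]
```

Gripped at 14.4 mm, which matches the tube body. Lifting and turning toward the green tray.

Emit:
send_rows([
  [[-8,0,0,0,0,0,0],[-25,0,0,0,0,0,0],[-50,0,0,4,0,0,0],[-75,-8,0,11,0,0,0],[-92,-24,0,19,0,0,0],[-97,-44,-1,27,0,0,0],[-97,-66,-2,35,0,0,0],[-97,-88,-3,43,0,0,0]],
], grip_force=20)

```text
clock: 16.95
position: [0.4327, 0.284, 0.1006]
ee_rot: [-0.557, 1.497, 0.559]
force: [-0.1, 0.4, -0.3]
width: 0.154
```

```bash
python3 plan.py 0.4771 0.278 0.10 2
```

```text
t 16.95 pos [0.4327 0.284  0.1006] hd 40.87 F [-0.1  0.4 -0.3] w 0.154
SHIFT [  0.6 -33.6  29.6] TURN [38.87  0.04 -0.04]
```

Emit:
send_rows([
  [[0,-10,9,8,0,0,0],[0,-19,17,16,0,0,0],[0,-27,24,24,0,0,0],[0,-32,28,31,0,0,0],[0,-33.5,29.5,36,0,0,0],[0,-33.5,29.5,38.8,0,0,0],[0,-33.5,29.5,38.8,0,0,0],[0,-33.5,29.5,38.8,0,0,0]],
])

```text
clock: 17.75
position: [0.476, 0.2782, 0.0999]
ee_rot: [-0.034, 1.571, 0.034]
force: [-1.0, -0.3, 1.0]
width: 0.158
```

```bash
python3 wl.py 8;python3 plan.py 0.4771 0.278 0.10 2
```

```text
pos [0.476  0.2782 0.0999] t 17.75
cream [258. 181.] 1663 mean [0.4752 0.2862] rect [0.4747 0.2889] [0.02  0.077] 3.1 circ [0.4756 0.2886] 0.0388 z 0.1101
green [262. 142.] 22475 mean [0.4761 0.3179] rect [0.4766 0.3118] [0.123 0.106] 2.5 circ [0.4765 0.3112] 0.0802 z 0.0034
t 17.8 pos [0.476  0.2783 0.0999] hd 2.46 F [-0.7 -0.8 -0. ] w 0.157
SHIFT [-0.1 -0.3  1. ] TURN [ 0.46 -0.01 -0.01]
```

View pics/w_8.png

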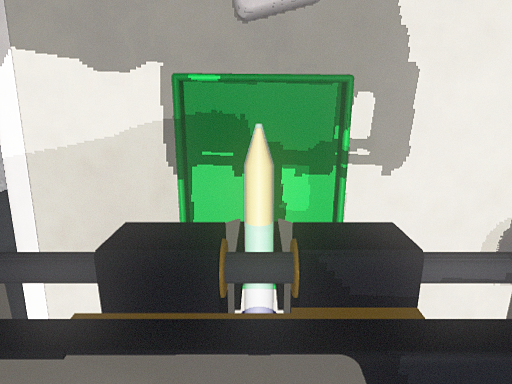

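```bash
python3 - <<'E'
from h import *
w=np.load("w_8.npz");K,T=w["K"],w["T"]
P=rayplane([(173,75),(353,75),(180,220),(343,220)],.023,K,T);print(P.round(4).tolist())
C=cloud(w["d"],K,T)
for v in (130,150,170,190,210): print(v,C[v,258].round(4))
E
```

```text
[[0.4146, 0.3613, 0.023], [0.5353, 0.3666, 0.023], [0.4175, 0.2579, 0.023], [0.5399, 0.2632, 0.023]]
130 [0.4731 0.335  0.1069]
150 [0.4735 0.3263 0.1093]
170 [0.4739 0.3175 0.1111]
190 [0.4743 0.3084 0.112 ]
210 [0.4747 0.299  0.1126]
```

Emit:
send_rows([
  [[15,2,2,0,0,0,0],[40,4,2.5,0,0,0,0],[65,4,2.5,0,0,0,0],[82,4,2.5,0,0,0,0],[90,4,2.5,0,0,0,0],[93.5,4,2.5,0,0,0,0],[93.5,4,2.5,0,0,0,0],[93.5,4,2.5,0,0,0,0]],
])

```text
clock: 18.6
position: [0.479, 0.2824, 0.0065]
ee_rot: [-0.032, 1.57, 0.033]
force: [-0.3, -0.4, 0.1]
width: 0.157
```

Emit:
send_rows([
  [[0,0,0,0,0,0,12],[0,0,0,0,0,0,20],[0,0,0,0,0,0,30],[0,0,0,0,0,0,40],[0,0,0,0,0,0,45],[-15,0,0,0,0,0,45],[-45,0,0,0,0,0,45],[-90,0,0,0,0,0,45]],
])

```text
clock: 19.4
position: [0.4774, 0.2814, 0.0965]
ee_rot: [-0.034, 1.573, 0.03]
force: [1.1, 1.6, 0.5]
width: 0.452
```

```bash
python3 wl.py 9;python3 plan.py 0.466 0.142 0.11 2.5
```

```text
pos [0.4774 0.2814 0.0965] t 19.4
cream [261. 150.] 703 mean [0.4773 0.3142] rect [0.4773 0.3163] [0.012 0.046] 2.4 circ [0.4769 0.3159] 0.0234 z 0.0162
green [259. 153.] 24721 mean [0.476  0.3133] rect [0.4769 0.3021] [0.122 0.125] 2.1 circ [0.4765 0.3103] 0.0808 z 0.0034
t 19.45 pos [0.4814 0.2829 0.1041] hd 2.28 F [ 2.4 -0.3  5.2] w 0.451
SHIFT [  -6.5 -140.1  -21. ] TURN [-0.22  0.3  -0.2 ]
```

View pics/w_9.png

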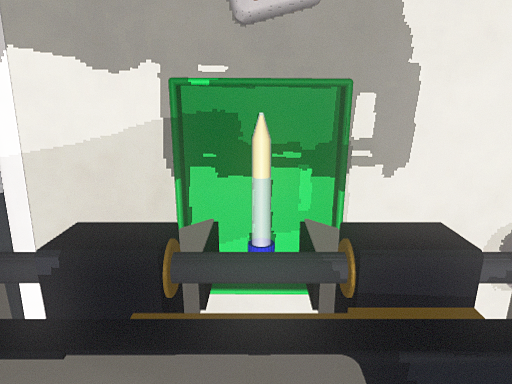

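Tube lies lengthwise in the green tray. Now the first cap, at (0.4657, 0.1423).

Emit:
send_rows([
  [[0,-15,-2,0,0,0,45],[0,-45,-6,0,0,0,45],[0,-80,-11,0,0,0,45],[2,-112,-15,0,0,0,45],[10,-132,-18,0,0,0,45],[25,-139.5,-19,0,0,0,45],[45,-139.5,-19,0,0,0,45],[55,-139.5,-19,0,0,0,45]],
])

```text
clock: 20.25
position: [0.464, 0.1407, 0.0401]
ee_rot: [-0.032, 1.573, 0.031]
force: [0.1, -0.7, 0.8]
width: 0.448
```

```bash
python3 wl.py 10;python3 plan.py 0.4657 0.142 0.003 2.5
```

```text
pos [0.464  0.1407 0.0401] t 20.25
blue [299.  49.] 1214 mean [0.4806 0.2366] rect [0.4806 0.2362] [0.02  0.016] 3.2 circ [0.4807 0.2361] 0.0118 z 0.0226
blue [262. 225.] 347 mean [0.466  0.1388] rect [0.4667 0.1395] [0.02  0.011] 9.7 circ [0.4663 0.143 ] 0.0101 z 0.0136
green [295.  61.] 26720 mean [0.4784 0.2295] rect [0.4793 0.2293] [0.123 0.055] 2.3 circ [0.4793 0.2305] 0.0667 z 0.0035
t 20.3 pos [0.4637 0.1409 0.0393] hd 2.32 F [-1.4  0.1 -0.8] w 0.453
SHIFT [36.2  1.   2.2] TURN [-0.18 -0.18  0.08]
```

View pics/w_10.png

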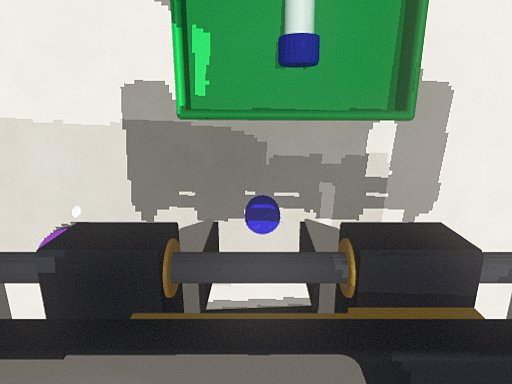

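Emit:
send_rows([
  [[10,0,0.5,0,0,0,45],[22,0,0.5,0,0,0,45],[32,0,0.5,0,0,0,45],[37,0,0.5,0,0,0,45],[38,0,0.5,0,0,0,45],[38,0,0.5,0,0,0,30],[38,0,0.5,0,0,0,5],[38,0,0.5,0,0,0,5]],
], grip_force=15)

```text
clock: 21.1
position: [0.4661, 0.1423, 0.0036]
ee_rot: [-0.032, 1.57, 0.033]
force: [0.7, -0.3, 0.3]
width: 0.239
```

Emit:
send_rows([
  [[0,0,0,0,0,0,5],[0,0,0,0,0,0,5],[0,0,0,0,0,0,5],[0,0,0,0,0,0,5],[-10,0,0,0,0,0,5],[-35,0,0,0,0,0,5],[-65,0,0,0,0,0,5],[-85,0,0,0,0,0,5]],
])

```text
clock: 21.9
position: [0.4661, 0.1419, 0.0902]
ee_rot: [-0.032, 1.57, 0.032]
force: [0.6, -0.1, 0.7]
width: 0.228
```

```bash
python3 plan.py 0.472 -0.243 0.09 3.3
```

```text
t 21.9 pos [0.4661 0.1419 0.0902] hd 2.34 F [ 0.6 -0.1  0.7] w 0.228
SHIFT [ 1.000e-01 -3.848e+02 -9.800e+00] TURN [-0.96  0.04 -0.01]
```

Emit:
send_rows([
  [[-2,-20,-1,0,0,0,5],[-3,-60,-2,0,0,0,5],[-3,-105,-3,0,0,0,5],[-3,-150,-4,-0.5,0,0,5],[-3,-195,-5,-1,0,0,5],[-3,-240,-6,-1,0,0,5],[-3,-280,-7,-1,0,0,5],[-3,-310,-8,-1,0,0,5]],
])

```text
clock: 22.7
position: [0.4701, -0.1709, 0.0919]
ee_rot: [-0.045, 1.57, 0.044]
force: [0.3, -0.4, 0.6]
width: 0.23
```

Emit:
send_rows([
  [[0,-30,-1,0,0,0,5],[0,-55,-2,0,0,0,5],[0,-70,-3,0,0,0,5],[0,-75,-4,0,0,0,5],[0,-75,-4,0,0,0,5],[0,-75,-4,0,0,0,5],[0,-75,-4,0,0,0,5],[0,-75,-4,0,0,0,5]],
])

```text
clock: 23.5
position: [0.4713, -0.242, 0.0912]
ee_rot: [-0.047, 1.57, 0.048]
force: [0.3, -0.4, 0.3]
width: 0.227
```

```bash
python3 wl.py 11; python3 plan.py 0.467 -0.243 0.0065 3.3
```

```text
pos [ 0.4713 -0.242   0.0912] t 23.5
yellow [256. 198.] 6570 mean [ 0.4693 -0.2402] rect [ 0.4707 -0.2424] [0.105 0.045] 2.7 circ [ 0.4705 -0.2388] 0.0548 z 0.0032
yellow [259. 299.] 1653 mean [ 0.4761 -0.3211] rect [ 0.4758 -0.3207] [0.051 0.026] 3.5 circ [ 0.4763 -0.3266] 0.0264 z 0.0031
t 23.55 pos [ 0.4712 -0.2422  0.0912] hd 3.43 F [-0.9 -0.3  0.3] w 0.226
SHIFT [84.7 -0.5 -4.3] TURN [ 0.13 -0.   -0.02]
```

View pics/w_11.png

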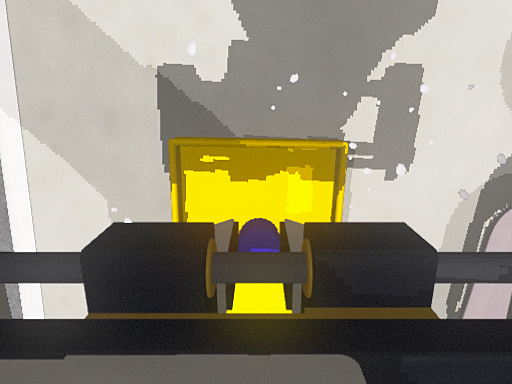

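```bash
python3 - <<'E'
from h import *
w=np.load("w_11.npz");K,T=w["K"],w["T"]
P=rayplane([(169,139),(347,143),(174,220),(341,220)],.023,K,T);print(P.round(4).tolist())
E
```

```text
[[0.4078, -0.2018, 0.023], [0.5287, -0.1972, 0.023], [0.4109, -0.2602, 0.023], [0.5315, -0.2528, 0.023]]
```

Emit:
send_rows([
  [[15,0,0,0,0,0,5],[40,1,0,0,0,0,5],[62,1,0,0,0,0,5],[76,1,0,0,0,0,5],[82,1,0,0,0,0,5],[84,1,0,0,0,0,5],[84,1,0,0,0,0,5],[84,1,0,0,0,0,5]],
])

```text
clock: 24.35
position: [0.4715, -0.2423, 0.0079]
ee_rot: [-0.046, 1.569, 0.046]
force: [0.5, -0.1, -0.9]
width: 0.23
```

Emit:
send_rows([
  [[0.5,0,0,0,0,0,20],[0.5,0,0,0,0,0,30],[0.5,0,0,0,0,0,40],[0.5,0,0,0,0,0,45],[0.5,0,0,0,0,0,45],[-15,0,0,0,0,0,45],[-45,0,0,0,0,0,45],[-85,0,0,0,0,0,45]],
])

```text
clock: 25.15
position: [0.4698, -0.2416, 0.092]
ee_rot: [-0.045, 1.574, 0.047]
force: [0.8, -0.1, 1.3]
width: 0.448
```

```bash
python3 wl.py 12; python3 plan.py 0.469 -0.432 0.09 3
```

```text
pos [ 0.4698 -0.2416  0.092 ] t 25.15
blue [261. 196.] 346 mean [ 0.471  -0.2408] rect [ 0.4712 -0.242 ] [0.019 0.018] 3.5 circ [ 0.4712 -0.2423] 0.01 z 0.0166
yellow [260. 202.] 6916 mean [ 0.4705 -0.243 ] rect [ 0.4708 -0.2432] [0.104 0.048] 3.4 circ [ 0.4704 -0.2404] 0.0555 z 0.0032
yellow [259. 299.] 3195 mean [ 0.4742 -0.321 ] rect [ 0.474  -0.3207] [0.092 0.026] 3.5 circ [ 0.4747 -0.333 ] 0.0461 z 0.0031
t 25.2 pos [ 0.4727 -0.2437  0.0982] hd 3.29 F [ 1.2 -1.2  5.1] w 0.45
SHIFT [   8.5 -187.7  -14.5] TURN [0.29 0.26 0.11]
```

View pics/w_12.png

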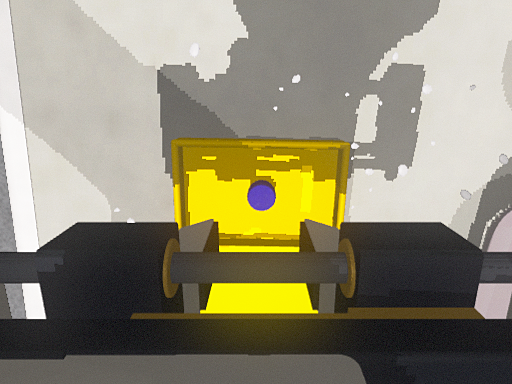

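First cap is flat in the +y bay. Now the second cap.

Emit:
send_rows([
  [[0,-15,-1,0,0,0,45],[0,-50,-3,0,0,0,45],[0,-92,-6,0,0,0,45],[0,-132,-9,0,0,0,45],[5,-165,-11,0,0,0,45],[15,-184,-12,0,0,0,45],[25,-188.5,-13,0,0,0,45],[28,-188.5,-13,0,0,0,45]],
])

```text
clock: 26.0
position: [0.4681, -0.4306, 0.0627]
ee_rot: [-0.044, 1.572, 0.046]
force: [-0.6, 1.3, -0.1]
width: 0.451
```

```bash
python3 wl.py 13; python3 plan.py 0.4695 -0.431 0.0035 3
```

```text
pos [ 0.4681 -0.4306  0.0627] t 26.0
cream [ 71. 221.] 1438 mean [ 0.3398 -0.4494] rect [ 0.3398 -0.4502] [0.069 0.021] 22.6 circ [ 0.3438 -0.4597] 0.0345 z 0.0085
blue [262. 211.] 651 mean [ 0.4705 -0.4313] rect [ 0.4708 -0.4317] [0.02  0.017] 3.4 circ [ 0.4706 -0.4306] 0.0103 z 0.0136
yellow [230.  42.] 6129 mean [ 0.4465 -0.3314] rect [ 0.4583 -0.3319] [0.073 0.045] 2.6 circ [ 0.4553 -0.3318] 0.0396 z 0.0033
t 26.05 pos [ 0.4686 -0.4295  0.0627] hd 3.37 F [ 0.  -0.1  0.2] w 0.449
SHIFT [59.2 -1.7  0.9] TURN [ 0.37 -0.09 -0.13]
```

View pics/w_13.png

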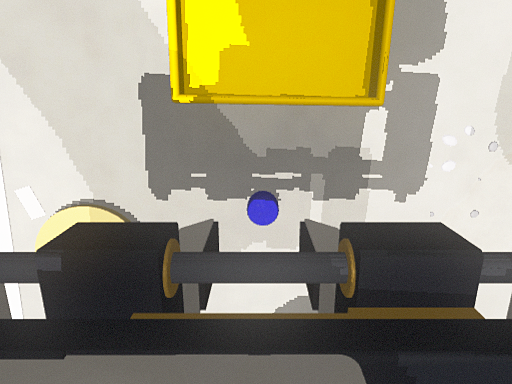

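Emit:
send_rows([
  [[15,-1,1,0,0,0,45],[33,-1,1,0,0,0,45],[48,-1,1,0,0,0,45],[57,-1,1,0,0,0,45],[60,-1,1,0,0,0,45],[60.5,-1,1,0,0,0,45],[60.5,-1,1,0,0,0,5],[60.5,-1,1,0,0,0,5]],
])

```text
clock: 26.85
position: [0.4705, -0.4323, 0.0044]
ee_rot: [-0.047, 1.569, 0.046]
force: [0.9, -1.0, -0.7]
width: 0.323
```

Emit:
send_rows([
  [[0,0,0,0,0,0,5],[0,0,0,0,0,0,5],[0,0,0,0,0,0,5],[0,0,0,0,0,0,5],[-10,0,0,0,0,0,5],[-35,0,0,0,0,0,5],[-65,5,0,0,0,0,5],[-85,20,0,0,0,0,5]],
])

```text
clock: 27.65
position: [0.4688, -0.4138, 0.0911]
ee_rot: [-0.046, 1.569, 0.043]
force: [1.5, -0.7, 0.0]
width: 0.229
```

```bash
python3 plan.py 0.474 -0.3215 0.085 3
```

```text
t 27.65 pos [ 0.4688 -0.4138  0.0911] hd 3.26 F [ 1.5 -0.7  0. ] w 0.229
SHIFT [ 5.8 91.9 10.5] TURN [0.26 0.05 0.14]
```

Emit:
send_rows([
  [[0,10,1,0,0,0,5],[0,30,3,0,0,0,5],[0,55,6,0,0,0,5],[0,76,8,0,0,0,5],[5,88,10,0,0,0,5],[15,90,10,0,0,0,5],[28,90,10,0,0,0,5],[35,90,10,0,0,0,5]],
])

```text
clock: 28.45
position: [0.4728, -0.3222, 0.0519]
ee_rot: [-0.045, 1.572, 0.045]
force: [0.1, -0.4, 0.6]
width: 0.227
```

```bash
python3 wl.py 14; python3 plan.py 0.474 -0.3215 0.0075 3
```

```text
pos [ 0.4728 -0.3222  0.0519] t 28.45
blue [266.  78.] 868 mean [ 0.4717 -0.2405] rect [ 0.4714 -0.241 ] [0.02 0.02] 3.3 circ [ 0.4714 -0.241 ] 0.0103 z 0.0167
yellow [198.  46.] 4956 mean [ 0.4352 -0.2275] rect [ 0.4385 -0.231 ] [0.04  0.045] 3.3 circ [ 0.4362 -0.2295] 0.0259 z 0.0033
yellow [255. 213.] 2575 mean [ 0.4702 -0.3178] rect [ 0.4744 -0.319 ] [0.102 0.02 ] 2.5 circ [ 0.4741 -0.3166] 0.0512 z 0.0032
t 28.5 pos [ 0.4723 -0.3221  0.0513] hd 3.29 F [ 0.3 -0.5 -1.2] w 0.228
SHIFT [43.8  0.5  1.8] TURN [ 0.29 -0.15 -0.04]
```

View pics/w_14.png

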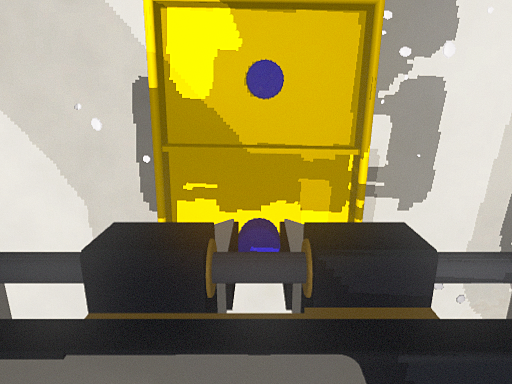

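Emit:
send_rows([
  [[10,0,1,0,0,0,5],[24,0,1,0,0,0,5],[36,0,1,0,0,0,5],[43,0,1,0,0,0,5],[45,0,1,0,0,0,5],[45.5,0,1,0,0,0,5],[45.5,0,1,0,0,0,5],[45.5,0,1,0,0,0,5]],
])

```text
clock: 29.3
position: [0.475, -0.3216, 0.0087]
ee_rot: [-0.046, 1.57, 0.046]
force: [0.7, 0.2, -0.0]
width: 0.225
```

Now 1 mm lower to touch the floor, then release and retreat.

Emit:
send_rows([
  [[1,0,0,0,0,0,5],[1,0,0,0,0,0,20],[1,0,0,0,0,0,30],[1,0,0,0,0,0,45],[1,0,0,0,0,0,45],[-15,0,0,0,0,0,45],[-45,0,0,0,0,0,45],[-90,0,0,0,0,0,45]],
])

```text
clock: 30.1
position: [0.4733, -0.3205, 0.0975]
ee_rot: [-0.045, 1.574, 0.048]
force: [0.7, 0.5, 0.3]
width: 0.446
```

```bash
python3 wl.py 15
```

```text
pos [ 0.4733 -0.3205  0.0975] t 30.1
blue [263.  85.] 534 mean [ 0.4713 -0.2406] rect [ 0.4712 -0.2409] [0.02 0.02] 3.4 circ [ 0.4712 -0.2411] 0.0101 z 0.0168
blue [261. 196.] 381 mean [ 0.4748 -0.3209] rect [ 0.4747 -0.3213] [0.019 0.019] 49.3 circ [ 0.4747 -0.321 ] 0.01 z 0.0167
yellow [211.  49.] 2362 mean [ 0.436  -0.2206] rect [ 0.4407 -0.2238] [0.047 0.032] 3.3 circ [ 0.4405 -0.2208] 0.0252 z 0.0033
yellow [260. 199.] 6948 mean [ 0.4738 -0.321 ] rect [ 0.4739 -0.3207] [0.105 0.049] 3.4 circ [ 0.4739 -0.3194] 0.0559 z 0.0031
```

View pics/w_15.png

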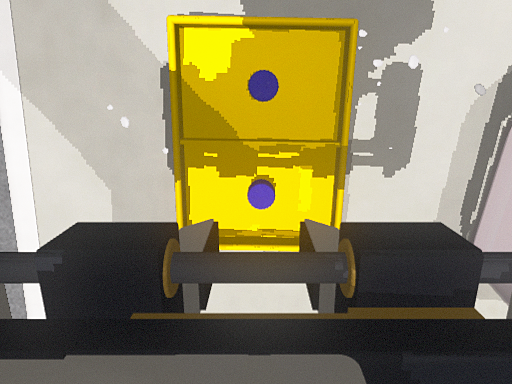

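Both caps are flat, one in each bay, with tops at 0.0167 m (3 + 14 mm). I'll raise the arm clear and check the whole scene from above.

Emit:
send_rows([
  [[-20,0,-5,0,0,0,45],[-45,0,-15,0,0,0,45],[-70,0,-25,0,0,0,45],[-90,0,-35,0,0,0,45],[-100,0,-40,0,0,0,45],[-100,0,-40,0,0,0,45],[-100,0,-40,0,0,0,45],[-100,0,-40,0,0,0,45]],
])

```text
clock: 30.95
position: [0.4349, -0.3231, 0.1971]
ee_rot: [-0.046, 1.572, 0.047]
force: [0.3, 0.4, 0.2]
width: 0.449
```

```bash
python3 - <<'E'
from h import *
for n in("top","side"):
    img,d=optics.get_image(n);save(cv2.resize(img[100:310,90:440] if n=="top" else img[90:320,170:400],None,fx=2.2,fy=2.2,interpolation=cv2.INTER_CUBIC),n+"F");np.savez(n+"F",img=img,d=d)
E
python3 plan.py 0.47 -0.32 0.2 3
```

```text
t 31.05 pos [ 0.4348 -0.3234  0.1973] hd 3.39 F [ 0.4 -0.2  0.4] w 0.451
SHIFT [-2.8  1.3 35.4] TURN [ 0.39 -0.08 -0.04]
```

View pics/topF.png

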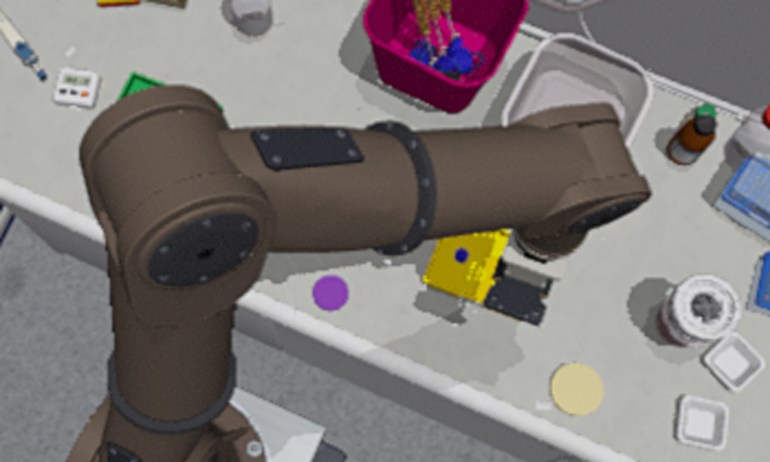

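View pics/sideF.png

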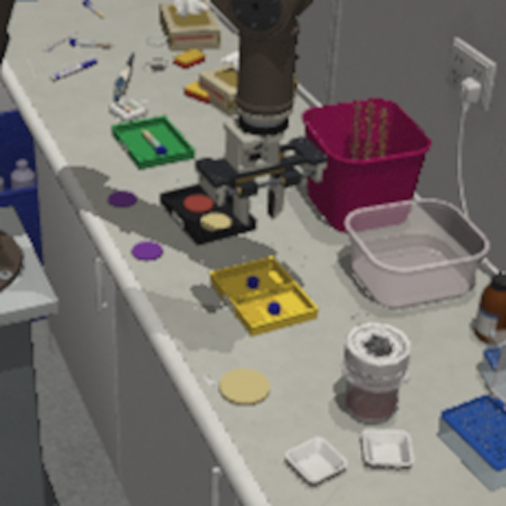

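The side view shows every item in its tray: the dishes in black at about (205,212), the tube in green at (155,140) and the caps in yellow at (253,282) and (274,308). The timer and cup haven't moved, and the arm touches nothing. Handing in.

```bash
python3 -c "
from cell import arm
print(arm.sign_off())"
```

```text
the job is handed in; nothing more can be done
None
```

The sorting job is done and handed in at about 31 s of the 102 s allowed. I worked in the order asked: red dish, cream dish, tube, then the two caps.

**Last checks:**
- **Dishes:** the last close view, just after placing, showed both flat and side by side in the black tray, about 73 mm apart between centres.
- **Tube:** it lies lengthwise in the green tray, roughly centred, seen in the close view and again in the final side view.
- **Caps:** one is flat in each bay of the yellow tray, with tops at 16.7 mm (17 mm expected).
- **Timer and cup:** they looked unmoved in the final pictures; I did not re-measure them. The arm was raised clear at hand-in.

**Checks that disagreed:**
- **Dish size:** the cameras showed the dishes as about 56 mm wide and 6 mm high instead of 62 x 16 mm, probably because the clear lid does not show. The fingers stopped at about 61 mm on both, so I took them as the right ones. A red and a cream dish at the far right were out of reach, and I left them.
- **Detection:** the networks did not find the tube and gave the caps a wrong, low-confidence match, so I found those by colour and pixel position.
- **Final top view:** the arm hid the black tray and most of the green one, so the final overall check rests on the side view plus the close views taken after each placing.

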